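# Set up the second desk loudspeaker as the mirror image of the first

### The job

One of two small wooden loudspeakers already stands on its tilted aluminium stand beside the audio interface; set up the other one on the opposite side as its mirror image. First move the string box that is in the way to just behind the interface (the side away from its knobs), centred and parallel to its back, then put the empty stand upright in the cleared place, as far from the interface as the other stand, square to the interface and with the two stands' fronts in line. Lower the loose loudspeaker gently into the stand's cradle so that it sits flat between the lips with its drivers facing the same way as the other's, and do not push the interface, bump the finished loudspeaker or disturb the tin, plug and tape.

Things in the scene. Friction and masses are not known exactly. Their poses are not given: they have to be found in the camera images.
- audio_interface: red two-channel audio interface, metal box about 98 deep (x -43..55) x 177 wide (y) x 50 high, knobs and black panel on its front (-x, knobs out to x -65). Origin: centre of its underside; +x to its back, +y to its left seen from its front. Stays where it is.
- set_speaker: the finished loudspeaker on its stand, fixed: same shapes as the loose stand and loudspeaker, about 155 high in all. Origin: centre of the underside of its stand; its drivers face -x. It stands square to the interface at 165 mm to the one or the other side of the interface's origin (same x in the interface's frame).
- stand: empty aluminium desk stand, 97 long (x) x 66 wide (y), foot plate on the table and above it a cradle that leans back by 8 degrees; side edges of the cradle 19 to 43 high at mid length, to be gripped across the 66 mm width; rear stop (+x) 50 high, low front lip (-x). 0.28 kg. Origin: centre of its underside; front is -x.
- cradle: the stand's tilted cradle. Origin: centre of its deck's top face, 27.5 above the stand's origin; axes turned 8 degrees about the stand's y: front (-x) is higher, z leans to the back. Inside 60 wide (y) x 91 long (x); side cheeks rise 16 above the deck, front lip 8, rear stop 30. A seated loudspeaker has this origin and these axes.
- speaker: loose loudspeaker, wooden box 84 deep (x) x 54 wide (y) x 124 high, black baffle with a large and a small driver on its front (-x). 0.38 kg. Origin: centre of its underside. Grip it across the 54 mm width, near the top.
- speaker_face (a point): centre of the loose loudspeaker's baffle, 42 in front of (-x) and 62 above its origin; tells which way it faces.
- string_box: small red cardboard box, 34 (x) x 85 (y) x 52 high, 0.09 kg, standing where the second stand belongs. Origin: centre of its underside.
- pick_tin: bystander: flat blue tin, 63 x 94 x 21 high, on the table in front of the interface. Origin: centre of its underside.
- xlr_plug: bystander: grey microphone plug, 20 x 70 (y) x 20 high, lying between tin and interface. Origin: centre of its underside.
- tape: bystander: roll of black tape, 56 diameter x 19 high, lying behind the row. Origin: centre of its underside.
Things that resemble listed ones, but are neither listed nor needed, are in the scene too. Leave any turquoise look-alike of the stand alone.

How it is judged:
At the end, for the whole second after the job is handed in: String box flat, 70-140 mm behind the interface origin, within 40 mm of its middle, parallel to 0.2 rad. Stand opposite the finished one, 150-180 mm from the interface middle, in line to 15 mm, square to 0.12 rad. Loudspeaker seated in the cradle (8, 6, 4 mm; 0.05 rad), facing front; at rest (x of string_box in the frame of audio_interface between 0.07 and 0.14 m and y of string_box in the frame of audio_interface between -0.04 and 0.04 m and angle between the y axis of string_box and the y axis of audio_interface, either way round below 0.2 rad and angle between string_box's own z axis and vertical below 0.08 rad and height (world z) of string_box below 0.008 m and ((y of set_speaker in the frame of audio_interface below 0 m and y of stand in the frame of audio_interface between 0.15 and 0.18 m) or (y of set_speaker in the frame of audio_interface above 0 m and y of stand in the frame of audio_interface between -0.18 and -0.15 m)) and x of stand in the frame of set_speaker between -0.015 and 0.015 m and angle between the x axis of stand and the x axis of audio_interface, either way round below 0.12 rad and angle between stand's own z axis and vertical below 0.05 rad and height (world z) of stand below 0.006 m and x of speaker in the frame of cradle between -0.008 and 0.008 m and y of speaker in the frame of cradle between -0.006 and 0.006 m and z of speaker in the frame of cradle between -0.003 and 0.004 m and angle between the z axis of speaker and the z axis of cradle, either way round below 0.05 rad and x of speaker_face in the frame of cradle below -0.03 m and x of speaker_face in the frame of audio_interface below 0 m and linear speed of each of speaker, stand, string_box below 0.02 m/s); the robot touches nothing.
It fails at once if the audio interface is pushed more than 15 mm (distance of audio_interface from where it was at the start of the episode above 0.015 m).
It fails at once if the finished loudspeaker is bumped (over 10 N) (contact force between set_speaker and anything else above 10 N).
It fails at once if the tin, plug or tape is moved more than 25 mm (distance of any of pick_tin, xlr_plug, tape from where it was at the start of the episode above 0.025 m).
It fails at once if the loudspeaker is let fall (over 0.45 m/s, out of the fingers) (contact force between speaker and the fingers below 0.5 N and linear speed of speaker above 0.45 m/s).
It fails at once if the loudspeaker is banged or forced into the stand (over 60 N) (contact force between speaker and stand above 60 N).
It also fails if it takes over 66 s, if anything falls off the work surface, if the arm or the gripper's body presses on something with over 40 N, if the wrist force passes 120 N, or if a joint passes its speed limit or range.

### The arm

A 7-joint arm with a two-finger parallel gripper is mounted at the origin on a cart in front of the work surface, level with it; the furniture and walls round the work are solid. World frame = base frame: x ahead of the robot, y to its left, z up, the work surface at z = 0. Lengths are in m, angles in rad, forces in N, time in s.
With the tool pointing down it reaches from about 0.4 to 0.85 m from the base axis. Payload 6.9 kg.
Tool frame: the origin (TCP) lies at the very end of the fingers, on their centre line; the grasp point (between the pads) lies grasp_offset behind it (grasp_offset is the distance from the TCP to the grasp point, in m); z points along the fingers, y is the line along which they close (so a half turn about z gives the same grasp; the last joint's range is limited). The gripper opens to 85 mm and grips with 20 to 120 N. Pads are 22 mm wide; open, the fingers measure 114 mm over their backs; the gripper's body (76 mm by 85 mm) begins 54 mm behind the grasp point. The pads swing forward as they close: fully open they stand 13 mm farther back than shut.
Start: joints at [1.258, 0.507, -0.238, 1.5, 0.126, 1.149, -0.155], TCP at [0.254, -0.571, 0.204] pointing down, gripper open.
Joint ranges: [-3.08, 3.08], [-0.24, 2.05], [-1.43, 1.35], [0, 2.5], [-1.52, 4.66], [0.17, 1.96], [-2.89, 2.89]. Speed limits (rad/s): [2.39, 2.39, 3.14, 3.14, 3.14, 3.14, 3.14].

### API

Orientations are given as a unit quaternion [w, x, y, z].
In Python, from bench import state, snapshot, hand_in, grasp_offset gives the robot as it stands. The module is installed in compiled form; this text tells all that it offers.
- The arm moves only by the tool apply_moves, never from a script. Its argument "motion" is a list of rows, each a list of 3 entries, a list of its own where there are three numbers: the opening, from -1 (shut) to 1 (fully open), then the shift along the world's x, y, z in mm, then the turn about the world's z in degrees. In form: [[claw, [dx, dy, dz], yaw], ...]. A call has 1 to 8 rows; each row shifts and turns the commanded pose from where the row before left it; what a row does not reach is not made up. A row lasts 1/12 s, in which the tool goes at most 41.7 mm and 7.16 degrees, less where a joint would pass 70% of its speed; a pose out of reach is approached as far as the arm can. A call is refused whole if a number of a shift passes 41.7 or a number of a turn 7.16, either way. A call with a gripper value outside its range is refused whole. The fingers move at their own pace and stop on an object; "newtons" is the grip in N (left out, the last holds). Time passes only in rows, so rows that do not move let the fingers close. It gives the time, the measured TCP pose, the force, the opening and the grip force at its end, in the units of the state.
- state(): the state, without advancing time (a new reading comes with each control period).
- snapshot(name): name is "scene" or "top" or "wrist"; returns a dict with "color" (384x512x3 uint8, red, green, blue), "depth" (384x512 float32, m along the optical axis (not along the pixel's ray), 0 where there is no reading), "fx", "fy", "cx", "cy" (pixels), "distortion" ([k1, k2, p1, p2, k3] as OpenCV has them; the pictures are not rectified), "world_from_camera" (4x4, takes a point from camera to world coordinates). Camera axes: x right, y down, z forward; pixel columns grow to the right and rows downward; lengths in m; the calibration is good to about 2 mm. A picture is of the moment at which its call begins.
- hand_in(): hands the job in; it is judged then, once.
The state is a dict: "t": time; "qpos": joint angles; "qvel": joint speeds; "effort": joint torques, N m; "position": TCP position; "tcp_rot": TCP orientation; "wrist_force": force on the tool from outside, world axes, zero at the start; "moment": the same for the moment, N m; "gripper_width": opening from 0.0 (shut) to 1.0 (fully open); "grip_force": force on a finger pad.
Only numpy, scipy, OpenCV 4.12 (cv2) and the standard library are available. Lean on these libraries where they do the work, as an engineer would, in place of code of your own. Each camera call takes 0.05 s, during which the arm holds its last target. There are 200 camera calls.

## Working session

There is one attempt and no reset: what is moved stays moved. The work goes in short steps, Python scripts to look and compute and a tool call to move; the robot and the scene stay as the last step left them, time stands still between calls to the robot, and variables do not carry over. Pictures are saved under pics/ and viewed, at most 10 in all, crops included, and the job is handed in when it is done.

Besides the shell and the picture viewer there is one more tool, called after ">>>" by a JSON object that holds its "method" and its "body". apply_moves: Moves the arm, as the interface text tells. Its arguments: {"type":"object","properties":{"motion":{"type":"array"},"newtons":{"type":"number"}},"required":["motion"]}

```bash
mkdir -p pics; cat > h.py <<'E'
import numpy as np, cv2, pickle
from bench import state, snapshot, grasp_offset
def snap(n,f):
    s=snapshot(n); pickle.dump(s,open(f'{f}.pkl','wb')); cv2.imwrite(f'pics/{f}.png',cv2.resize(s['color'][:,:,::-1],(800,600))); return s
def load(f): return pickle.load(open(f'{f}.pkl','rb'))
def cloud(s):
    h,w=s['depth'].shape; u,v=np.meshgrid(np.arange(w),np.arange(h))
    K=np.array([[s['fx'],0,s['cx']],[0,s['fy'],s['cy']],[0,0,1]])
    p=cv2.undistortPoints(np.stack([u,v],-1).reshape(-1,1,2).astype(np.float64),K,np.array(s['distortion'],float)).reshape(h,w,2)
    z=s['depth']; P=np.stack([p[...,0]*z,p[...,1]*z,z],-1); T=np.array(s['world_from_camera'])
    W=P@T[:3,:3].T+T[:3,3]; W[z==0]=np.nan; return W
E
python3 - <<'E'
from h import *
print(state(),grasp_offset)
for n in ['scene','top']:
    s=snap(n,n+'0'); print(np.array(s['world_from_camera']).round(3),s['fx'])
E
```

```text
{'t': 0.0, 'qpos': array([ 1.25749785,  0.50829019, -0.23749047,  1.50115172,  0.12570426,
        1.14889969, -0.15479614]), 'qvel': array([ 2.23828995e-03,  1.24811609e-03, -6.70435187e-04,  6.19924704e-04,
        3.44899377e-04,  5.19913822e-05,  9.29229735e-04]), 'effort': array([ 6.11476316e-04, -6.20586848e+01, -2.18639687e+00, -2.49652988e+01,
        1.27344055e-02,  1.20692333e-02, -1.52246599e-05]), 'position': array([ 0.25384473, -0.57051536,  0.20295161]), 'tcp_rot': array([-8.54599547e-04,  9.78156106e-01,  2.07869806e-01, -2.12815162e-04]), 'wrist_force': array([-1.04890862,  0.19797435, -0.26009321]), 'moment': array([0.05453836, 0.00677386, 0.02569173]), 'grip_force': 0.0, 'gripper_width': 0.9991731521725996} 0.0187
[[-0.165 -0.885  0.435  0.066]
 [-0.986  0.15  -0.069  0.063]
 [-0.005 -0.441 -0.898  1.025]
 [ 0.     0.     0.     1.   ]] 449.61170744048616
[[ 0.006 -0.998  0.068  0.478]
 [-1.    -0.006 -0.013  0.01 ]
 [ 0.013 -0.068 -0.998  1.121]
 [ 0.     0.     0.     1.   ]] 366.7052220710669
```

View pics/top0.png

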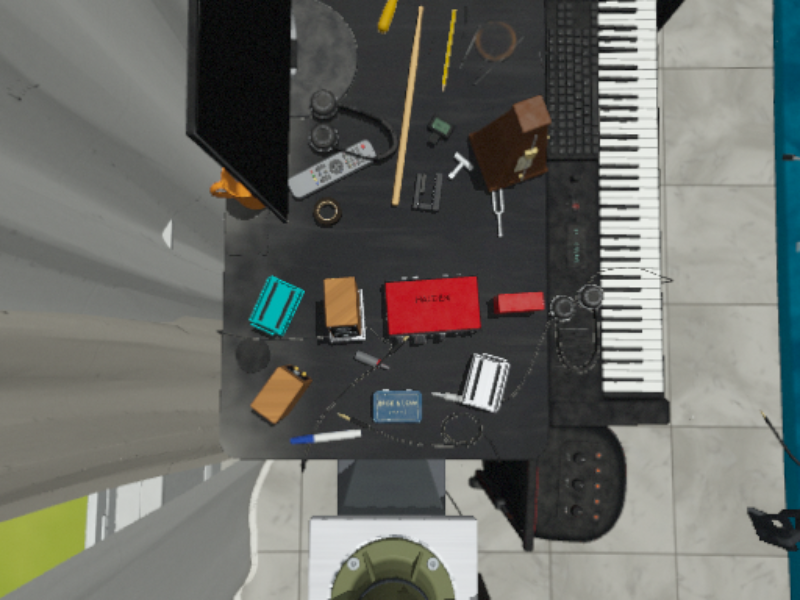

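View pics/scene0.png

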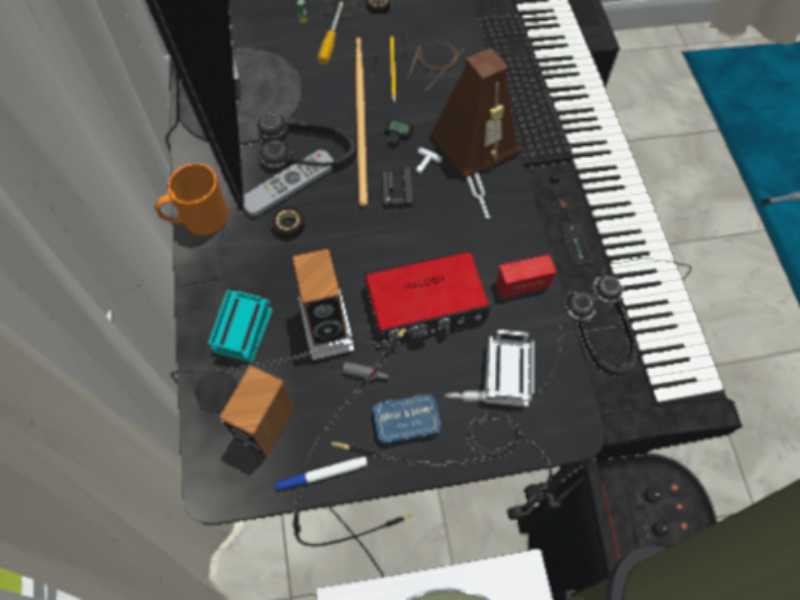

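```bash
cat > m.py <<'E'
from h import *
def rect(W,box,zlo,zhi,col=None,C=None):
    m=(W[...,2]>zlo)&(W[...,2]<zhi)
    v0,v1,u0,u1=box; k=np.zeros_like(m); k[v0:v1,u0:u1]=1; m&=k
    if col: m&=col(C.astype(int))
    n,l,st,_=cv2.connectedComponentsWithStats(m.astype(np.uint8)); i=1+np.argmax(st[1:,4]); P=W[l==i]
    r=cv2.minAreaRect((P[:,:2]*1000).astype(np.float32))
    return np.round(r[0],1),np.round(r[1],1),round(r[2],1),len(P),np.nanmedian(P[:,2]).round(4),P
E
python3 - <<'E'
from m import *
s=load('top0');W=cloud(s)
def b(x0,x1,y0,y1): return [int(a*.64) for a in (y0,y1,x0,x1)]
red=lambda C:(C[...,0]>110)&(C[...,1]<80)
B=dict(iface=(b(375,490,265,345),.04,.06,red),box=(b(485,550,280,325),.042,.06,red),setsp=(b(315,372,270,330),.12,.18,None),spk=(b(240,320,355,435),.11,.14,None),
 stand=(b(455,515,345,418),.012,.07,None),standhi=(b(455,515,345,418),.04,.07,None),setstand=(b(315,372,270,350),.012,.07,None),tape=(b(305,350,190,230),.008,.03,None),tin=(b(365,430,380,430),.01,.03,None),plug=(b(345,395,340,380),.008,.03,None))
for k,(bx,l,h,c) in B.items():
    r=rect(W,bx,l,h,c,s['color']); print(k,*r[:5])
P=W[b(0,0,500,520)[0]-20:][:20]
print(np.nanmedian(W[275:285,200:210,2]))
# stand crop
c=s['color'][210:275,285:335]; z=W[210:275,285:335,2]
a=cv2.resize(c[:,:,::-1],None,fx=8,fy=8,interpolation=cv2.INTER_CUBIC)
zz=cv2.resize(cv2.applyColorMap((np.clip(np.nan_to_num(z)/.06,0,1)*255).astype(np.uint8),cv2.COLORMAP_JET),None,fx=8,fy=8,interpolation=cv2.INTER_NEAREST)
cv2.imwrite('pics/st.png',np.hstack([a,zz])[:600])
E
```

```text
iface [556.6 -72.8] [ 99.1 173.7] 4.3 1932 0.0454
box [ 563.6 -237.2] [33.6 83.5] 4.0 308 0.051
setsp [551.5  92.5] [88.2 54.3] 4.5 682 0.1488
spk [394.9 201.6] [54.  84.2] 55.2 648 0.1227
stand [ 414.7 -167. ] [ 79.9 102.1] 73.3 806 0.0283
standhi [ 459.7 -187. ] [42.8  4.2] 74.4 24 0.0486
setstand [537.7  90.6] [96.3 64.8] 4.4 161 0.0373
tape [741.9 131.1] [52.6 51.9] 28.4 167 0.0167
tin [366.7  -7.3] [59.  89.6] 0.2 622 0.0204
plug [441.1  41.8] [68.3 53.4] 84.8 151 0.0156
0.006463003643661036
```

View pics/st.png

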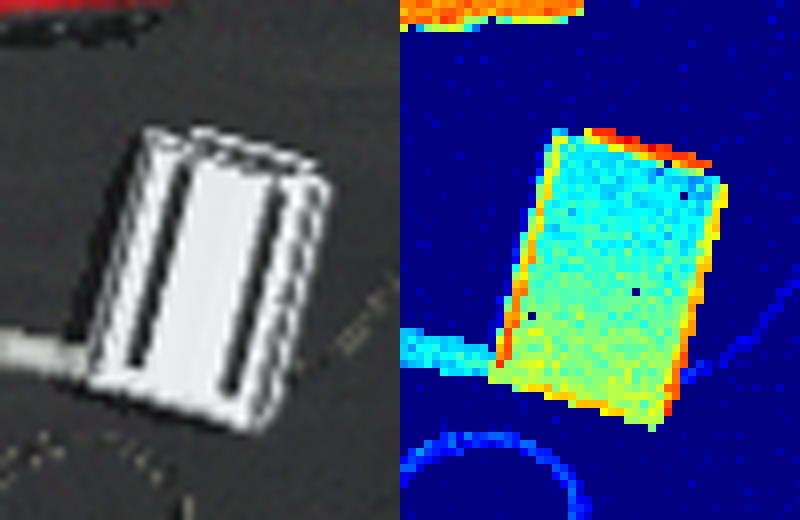

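```bash
python3 - <<'E'
from m import *
s=load('top0');W=cloud(s)
R=W[215:275,290:335].reshape(-1,3)*1000
t=np.radians(-16.7);ex=np.array([np.cos(t),np.sin(t)]);ey=np.array([-np.sin(t),np.cos(t)])
d=R[:,:2]-[414.7,-167]; a=d@ex;b=d@ey; k=(R[:,2]>14)&(R[:,2]<60)
m=k&(abs(a)<25); print('w',np.percentile(b[m],[1,3,97,99]))
m2=k&(abs(b)<60); m3=m2&(b>-30)&(b<25); print('l',np.percentile(a[m3],[.5,2,98,99.5]))
for lo in range(-45,45,15):
  q=k&(a>lo)&(a<lo+15); print(lo,np.percentile(b[q],[2,98]).round(1))
for y in range(-360,-180,20):
  q=(abs(W[...,1]*1000-y)<10)&(W[...,0]>.48)&(W[...,0]<.68); print(y,np.nanpercentile(W[q][:,2],[5,50,95,99]).round(3))
print(np.nanmedian(W[200:203,300:304],axis=(0,1)))
E
```

```text
w [-39.37721293 -37.99650831  25.33916457  25.7261488 ]
l [-49.23557769 -47.24603036  48.85160437  50.38861359]
-45 [-38.9  39.4]
-30 [-38.4  25.1]
-15 [-38.4  25.5]
0 [-38.9  25.5]
15 [-38.6  25.4]
30 [-37.9  25.9]
-360 [-0.153 -0.147 -0.117 -0.115]
-340 [-0.157 -0.151 -0.124 -0.12 ]
-320 [-0.056 -0.015 -0.005 -0.005]
-300 [-0.006 -0.003  0.003  0.006]
-280 [-0.005 -0.002  0.05   0.052]
-260 [-0.006 -0.002  0.052  0.054]
-240 [-0.006 -0.002  0.052  0.054]
-220 [-0.005 -0.001  0.052  0.054]
-200 [-0.005 -0.002  0.052  0.053]
[ 0.53901199 -0.14565331  0.0445243 ]
```

>>> {"method": "apply_moves", "body": {"motion": [[1, [40, 0, 0], -6], [1, [30, 25, 0], -7], [1, [30, 25, 0], -7], [1, [30, 25, 0], -7], [1, [30, 25, 0], -7], [1, [30, 25, 0], -7], [1, [30, 25, 0], -7], [1, [30, 25, 0], -7]], "newtons": 25}}

```text
t: 0.77
position: [0.5052, -0.3944, 0.2034]
tcp_rot: [-0.0, 0.963, -0.27, -0.0]
wrist_force: [0.9, -0.5, -0.3]
gripper_width: 0.998
grip_force: 0.0
```

>>> {"method": "apply_moves", "body": {"motion": [[1, [8, 20, 0], -6.8], [1, [8, 20, 0], -6.8], [1, [8, 20, 0], -6.8], [1, [8, 20, 0], -6.8], [1, [8, 20, 0], -6.8], [1, [8, 20, 0], -6.8], [1, [8, 20, -20], -6.8], [1, [2, 17, -30], -6.8]]}}

```text
t: 1.43
position: [0.5652, -0.2378, 0.1556]
tcp_rot: [-0.002, 0.733, -0.68, 0.003]
wrist_force: [0.4, -0.1, 0.1]
gripper_width: 0.997
grip_force: 0.0
```

```bash
cat > st.py <<'E'
from bench import state
import numpy as np
s=state(); q=s['tcp_rot']; print(s['t'].__round__(2),(s['position']*1000).round(1),'toolx',round(np.degrees(2*np.arctan2(q[2],q[1])),1),'q',s['qpos'].round(2),'F',s['wrist_force'].round(1),'w',round(s['gripper_width'],3),'g',round(s['grip_force'],1))
E
python3 st.py
```

```text
1.43 [ 565.2 -237.8  155.6] toolx -85.7 q [ 0.23  0.53  0.21  1.61 -0.12  1.01 -2.59] F [ 0.4 -0.1  0.1] w 0.997 g 0.0
```

>>> {"method": "apply_moves", "body": {"motion": [[1, [0, 0, 0], 7.1], [1, [0, 0, 0], 7.1], [1, [0, 0, 0], 7.1], [1, [0, 0, 0], 7.1], [1, [0, 0, 0], 7.1], [1, [0, 0, 0], 7.1], [1, [0, 0, 0], 7.1], [1, [0, 0, 0], 7.1]]}}

```text
t: 2.1
position: [0.5618, -0.2388, 0.1533]
tcp_rot: [-0.0, 0.97, -0.244, -0.0]
wrist_force: [-1.2, -0.1, 0.0]
gripper_width: 0.999
grip_force: 0.0
```

>>> {"method": "apply_moves", "body": {"motion": [[1, [0, 0, 0], 7.1], [1, [0, 0, 0], 7.1], [1, [0, 0, 0], 7.1], [1, [0, 0, 0], 7.1], [1, [0, 0, 0], 7.1], [1, [0, 0, 0], 7.1], [1, [0, 0, 0], 7.1], [1, [0, 0, 0], 7.1]]}}

```text
t: 2.77
position: [0.5618, -0.2389, 0.1533]
tcp_rot: [-0.0, 0.969, 0.247, -0.0]
wrist_force: [0.5, 0.0, 0.2]
gripper_width: 1.002
grip_force: 0.0
```

>>> {"method": "apply_moves", "body": {"motion": [[1, [0, 0, 0], 7.1], [1, [0, 0, 0], 7.1], [1, [0, 0, 0], 7.1], [1, [0, 0, 0], 7.1], [1, [0, 0, 0], 7.1], [1, [0, 0, 0], 7.1], [1, [0, 0, 0], 7.1], [1, [0, 0, 0], 7.1]]}}

```text
t: 3.43
position: [0.5618, -0.239, 0.1534]
tcp_rot: [-0.0, 0.735, 0.678, -0.0]
wrist_force: [0.5, 0.4, -0.2]
gripper_width: 0.998
grip_force: 0.0
```

```bash
python3 st.py; python3 -c "
from h import *
snap('wrist','w1')"
```

```text
3.43 [ 561.8 -239.   153.4] toolx 85.3 q [ 0.73  0.57 -0.6   1.61  0.36  1.07 -0.06] F [ 0.5  0.4 -0.2] w 0.998 g 0.0
```

View pics/w1.png

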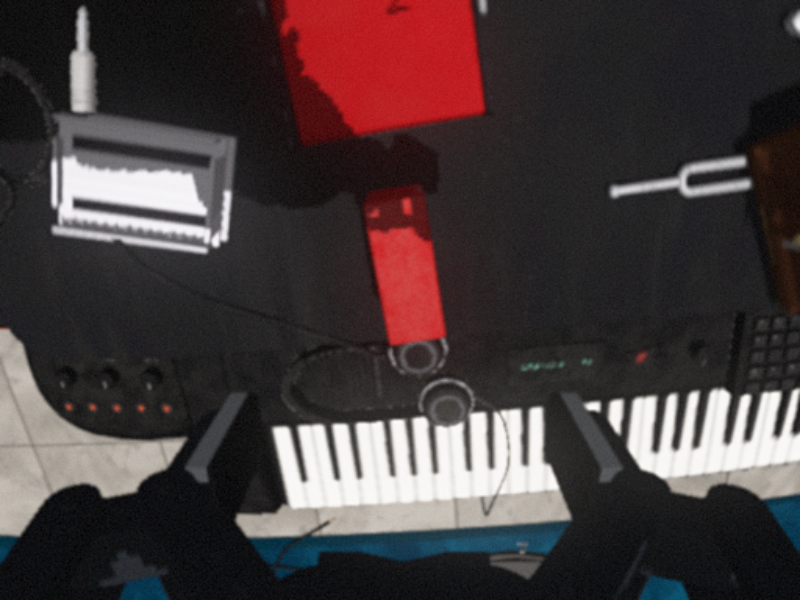

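>>> {"method": "apply_moves", "body": {"motion": [[1, [2, 2, -30], 4.5], [1, [0, 0, -30], 4.5], [1, [0, 0, -30], 0], [1, [0, 0, -30], 0], [1, [0, 0, -20], 0], [-1, [0, 0, 0], 0], [-1, [0, 0, 0], 0], [-1, [0, 0, 0], 0]]}}

```text
t: 4.15
position: [0.565, -0.237, 0.0149]
tcp_rot: [0.001, 0.682, 0.731, 0.0]
wrist_force: [0.1, -0.1, 0.7]
gripper_width: 0.605
grip_force: 0.0
```

>>> {"method": "apply_moves", "body": {"motion": [[-1, [0, 0, 0], 0], [-1, [0, 0, 0], 0], [-1, [0, 0, 0], 0], [-1, [0, 0, 0], 0]]}}

```text
t: 4.48
position: [0.5653, -0.2373, 0.0157]
tcp_rot: [0.001, 0.682, 0.731, 0.0]
wrist_force: [-0.0, 1.1, 7.0]
gripper_width: 0.39
grip_force: 27.2
```

```bash
python3 st.py
```

```text
4.48 [ 565.3 -237.3   15.7] toolx 94.0 q [ 0.69  0.73 -0.56  1.75  0.51  0.8  -0.04] F [-0.   1.1  7. ] w 0.39 g 27.2
```

>>> {"method": "apply_moves", "body": {"motion": [[-1, [0, 0, 25], 0], [-1, [0, 0, 30], 0], [-1, [23, 0, 10], 0], [-1, [30, 12, 0], 0], [-1, [30, 30, 0], 0], [-1, [10, 35, 0], 0], [-1, [0, 35, 0], 0], [-1, [0, 35, 0], 0]]}}

```text
t: 5.15
position: [0.6573, -0.0887, 0.0792]
tcp_rot: [0.0, 0.682, 0.731, 0.001]
wrist_force: [0.3, -0.1, -0.7]
gripper_width: 0.392
grip_force: 26.4
```

>>> {"method": "apply_moves", "body": {"motion": [[-1, [0, 25, 0], 0], [-1, [0, 0, 0], 0]]}}

```text
t: 5.32
position: [0.6568, -0.0562, 0.0802]
tcp_rot: [-0.001, 0.679, 0.734, 0.002]
wrist_force: [-0.6, 1.6, -1.5]
gripper_width: 0.39
grip_force: 26.4
```

```bash
python3 st.py
```

```text
5.32 [656.8 -56.2  80.2] toolx 94.5 q [ 0.38  0.72 -0.59  1.56  0.44  1.   -0.25] F [-0.6  1.6 -1.5] w 0.39 g 26.4
```

>>> {"method": "apply_moves", "body": {"motion": [[-1, [0, 0, -20], 0], [-1, [0, 0, -20], 0], [-1, [0, 0, -15], 0], [-1, [0, 0, -8], 0], [-1, [0, 0, 0], 0]]}}

```text
t: 5.73
position: [0.6552, -0.066, 0.0154]
tcp_rot: [-0.001, 0.682, 0.731, -0.001]
wrist_force: [-0.7, 0.3, -0.4]
gripper_width: 0.388
grip_force: 27.3
```

```bash
python3 st.py
```

```text
5.73 [655.2 -66.   15.4] toolx 94.0 q [ 0.37  0.79 -0.54  1.61  0.5   0.89 -0.29] F [-0.7  0.3 -0.4] w 0.388 g 27.3
```

>>> {"method": "apply_moves", "body": {"motion": [[0.1, [0, 0, 0], 0], [0.1, [0, 0, 0], 0], [0.1, [0, 0, 0], 0], [0.1, [0, 0, 15], 0], [0.1, [0, 0, 30], 0], [0.1, [0, 0, 40], 0], [0.1, [0, 0, 40], 0], [1, [0, -20, 20], -7]]}}

```text
t: 6.4
position: [0.6588, -0.0797, 0.1668]
tcp_rot: [0.001, 0.723, 0.691, 0.004]
wrist_force: [0.8, 1.6, 0.7]
gripper_width: 0.673
grip_force: 0.0
```

>>> {"method": "apply_moves", "body": {"motion": [[1, [-30, -10, 0], -7.1], [1, [-30, -10, 0], -7.1], [1, [-30, -10, 0], -7.1], [1, [-30, -10, 0], -7.1], [1, [-30, -10, 0], -7.1], [1, [-30, -10, 0], -7.1], [1, [-30, -10, 0], -7.1], [1, [-20, -10, 0], -7.1]]}}

```text
t: 7.07
position: [0.4239, -0.1659, 0.1613]
tcp_rot: [0.0, 0.966, 0.257, -0.0]
wrist_force: [-0.4, -0.3, -0.5]
gripper_width: 0.999
grip_force: 0.0
```

>>> {"method": "apply_moves", "body": {"motion": [[1, [0, 0, 0], -7.1], [1, [0, 0, 0], -7.1], [1, [0, 0, 0], -7.1], [1, [0, 0, 0], -7.1], [1, [0, 0, 0], -7.1], [1, [0, 0, 0], -7.1], [1, [0, 0, 0], 0]]}}

```text
t: 7.65
position: [0.427, -0.1655, 0.1613]
tcp_rot: [0.0, 0.994, -0.111, 0.001]
wrist_force: [0.2, -0.1, 1.0]
gripper_width: 1.003
grip_force: 0.0
```

```bash
python3 st.py; python3 - <<'E'
from m import *
s=snap('scene','s1');W=cloud(s)
C=s['color'].astype(int)
red=(C[...,0]>110)&(C[...,1]<80)&(W[...,2]>.042)&(W[...,2]<.06)&(W[...,0]>.617)
P=W[red]*1000; r=cv2.minAreaRect(P[:,:2].astype(np.float32)); print(r,len(P))
s=snap('wrist','w2')
E
```

```text
7.65 [ 427.  -165.5  161.3] toolx -12.7 q [ 0.46  0.3  -0.19  1.99  0.07  0.86 -1.56] F [ 0.2 -0.1  1. ] w 1.003 g 0.0
((654.2136840820312, -65.09037780761719), (36.04764175415039, 83.69379425048828), 3.0840933322906494) 100
```

View pics/w2.png

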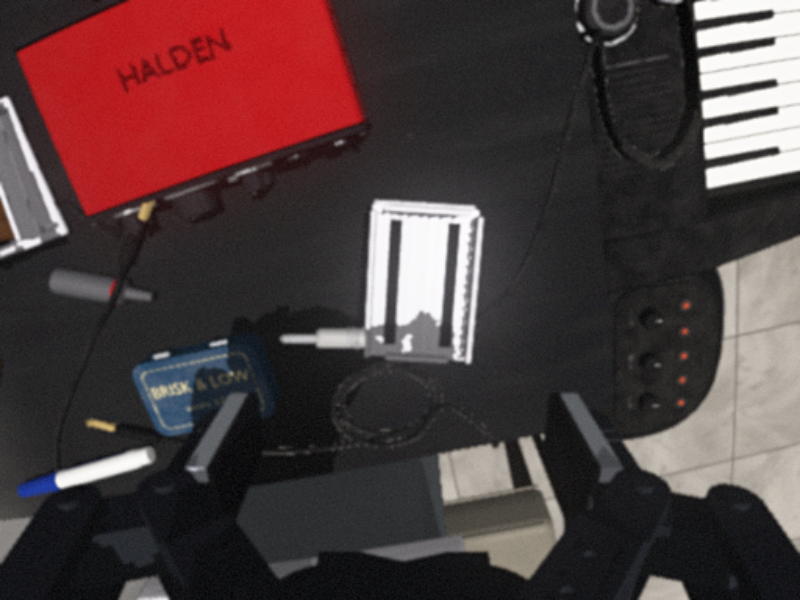

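>>> {"method": "apply_moves", "body": {"motion": [[1, [-14, -8, -30], -4], [1, [0, 0, -35], 0], [1, [0, 0, -35], 0], [1, [0, 0, -30], 0], [1, [0, 0, -17], 0], [1, [0, 0, 0], 0], [-1, [0, 0, 0], 0], [-1, [0, 0, 0], 0]], "newtons": 50}}

```text
t: 8.42
position: [0.4134, -0.1738, 0.0147]
tcp_rot: [0.0, 0.99, -0.142, 0.001]
wrist_force: [0.1, 0.3, 0.3]
gripper_width: 0.746
grip_force: 0.0
```

>>> {"method": "apply_moves", "body": {"motion": [[-1, [0, 0, 0], 0], [-1, [0, 0, 0], 0], [-1, [0, 0, 0], 0]]}}

```text
t: 8.67
position: [0.4133, -0.1738, 0.0148]
tcp_rot: [0.0, 0.99, -0.143, 0.001]
wrist_force: [-0.5, 0.2, -0.4]
gripper_width: 0.296
grip_force: 0.0
```

```bash
python3 st.py
```

```text
8.67 [ 413.3 -173.8   14.8] toolx -16.4 q [ 0.43  0.51 -0.13  2.19  0.14  0.45 -1.66] F [-0.5  0.2 -0.4] w 0.296 g 0.0
```

```bash
python3 - <<'E'
from m import *
s=snapshot('scene')
c=cv2.resize(s['color'][200:280,270:380,::-1],None,fx=6,fy=6,interpolation=cv2.INTER_CUBIC)
cv2.imwrite('pics/g1.png',c)
E
```

```text
(no output)
```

View pics/g1.png

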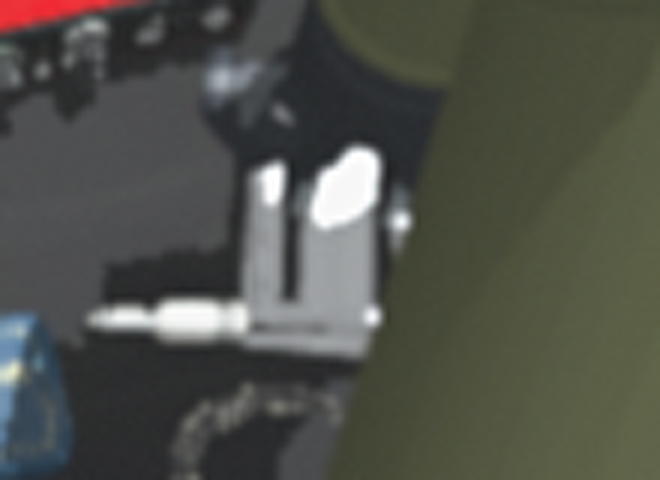

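```bash
python3 - <<'E'
from m import *
s=snap('wrist','w3')
E
```

```text
(no output)
```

View pics/w3.png

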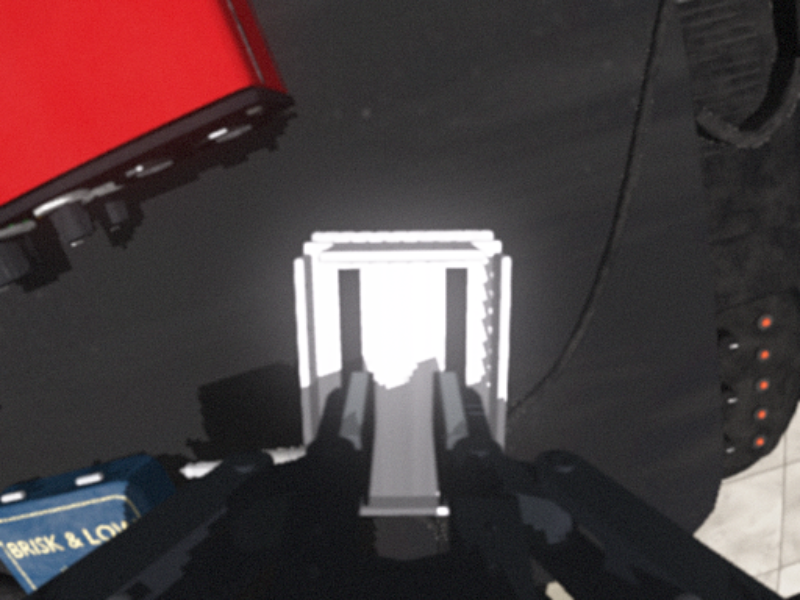

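```bash
python3 - <<'E'
from m import *
s=load('w3');W=cloud(s)*1000
def p(x,y): 
    v,u=int(y*.64),int(x*.64); return np.nanmedian(W[v-1:v+2,u-1:u+2],axis=(0,1)).round(1)
for n,x,y in [('padL',355,400),('padL2',360,376),('padR',452,400),('deckmid',400,330),('deck low',405,450),('lip',405,511),('cheekL',300,300),('cheekR',507,300),('stopL',320,236),('stopR',488,236),('table',600,200),('padLlow',352,430)]: print(n,p(x,y))
E
python3 st.py
```

```text
padL [ 428.5 -164.2   64.1]
padL2 [ 428.6 -164.3   49.7]
padR [ 420.9 -189.6   64.2]
deckmid [ 429.4 -177.1   26.2]
deck low [ 386.7 -166.4   32.3]
lip [ 368.8 -160.9   42.5]
cheekL [ 453.4 -152.4   39.2]
cheekR [ 435.4 -212.9   39.3]
stopL [ 465.3 -157.     6.1]
stopR [ 448.2 -215.5    6.8]
table [ 447.9 -259.8   -0.5]
padLlow [ 428.3 -164.4   77.8]
8.77 [ 413.  -173.7   14.4] toolx -16.4 q [ 0.43  0.52 -0.13  2.19  0.14  0.45 -1.66] F [ 0.3  0.7 -0.8] w 0.113 g 0.0
```

```bash
python3 - <<'E'
from m import *
s=load('w3');T=np.linalg.inv(np.array(s['world_from_camera']));print(np.array(s['world_from_camera']).round(3))
K=np.array([[s['fx'],0,s['cx']],[0,s['fy'],s['cy']],[0,0,1]])
t=np.radians(-16.4);ex=np.array([np.cos(t),np.sin(t)]);ey=np.array([-np.sin(t),np.cos(t)])
c=np.array([413,-173.7])
for off in (13,):
  for z in (15,25,35,45,55,65):
    P=np.array([*(c+ex*11+ey*off),z])/1000
    uv=cv2.projectPoints(P.reshape(1,3),cv2.Rodrigues(T[:3,:3])[0],T[:3,3],K,np.array(s['distortion'],float))[0].ravel()
    print(z,(uv/.64).round())
for i,(a,b) in enumerate([(352,430),(355,400),(360,376)]):
    print(s['depth'][int(b*.64),int(a*.64)])
W=cloud(s)*1000
for y in range(360,440,6): print(y,W[int(y*.64),int(358*.64)].round(1))
E
```

```text
[[-0.283 -0.908 -0.309  0.494]
 [-0.959  0.268  0.091 -0.197]
 [ 0.     0.322 -0.947  0.186]
 [ 0.     0.     0.     1.   ]]
15 [368. 334.]
25 [367. 345.]
35 [364. 358.]
45 [362. 372.]
55 [360. 388.]
65 [357. 406.]
0.124565214
0.13895261
0.151952
360 [ 423.8 -160.2   27.2]
366 [ 421.7 -159.5   27.6]
372 [ 428.7 -163.6   47.2]
378 [ 428.7 -163.9   50.4]
384 [ 428.4 -164.    53.8]
390 [ 428.8 -164.6   58.5]
396 [ 428.  -164.5   60.6]
402 [ 427.9 -164.8   64.1]
408 [ 428.3 -165.2   68. ]
414 [ 427.6 -165.1   69.2]
420 [ 427.9 -165.6   73. ]
426 [ 427.9 -165.8   76. ]
432 [ 427.6 -165.9   78.2]
438 [ 426.6 -165.7   79.5]
```

>>> {"method": "apply_moves", "body": {"motion": [[1, [0, 0, 20], 0], [1, [0, 0, 0], 0], [1, [0, 0, 0], 0], [1, [0, 0, 0], 0], [1, [0, 0, 0], 0], [1, [0, 0, 0], 0], [1, [0, 0, 0], 0]]}}

```text
t: 9.35
position: [0.4123, -0.1734, 0.0334]
tcp_rot: [-0.0, 0.99, -0.143, -0.0]
wrist_force: [-0.6, -0.4, 0.2]
gripper_width: 0.999
grip_force: 0.0
```

```bash
cat > tip.py <<'E'
from m import *
# finger-tip heights seen by wrist camera, in tool frame: along z above the TCP
def tip(f=None):
    s=load(f) if f else snapshot('wrist'); st=state(); W=cloud(s)*1000
    q=st['tcp_rot'];t=2*np.arctan2(q[2],q[1]);p=st['position']*1000
    ex=np.array([np.cos(t),np.sin(t)]);ey=np.array([-np.sin(t),np.cos(t)])
    d=W[...,:2]-p[:2];a=d@ex;b=d@ey;h=W[...,2]-p[2]
    for sg in (1,-1):
        m=(abs(a)<22)&(sg*b>3)&(sg*b<70)&(h>5)&(h<90)&(W[...,2]>48)
        print(sg,m.sum(),'h',np.percentile(h[m],[0,1,5,50]).round(1),'b',np.percentile(b[m],[5,50,95]).round(1),'a',np.percentile(a[m],[5,50,95]).round(1))
tip()
E
python3 st.py; python3 tip.py
```

```text
9.35 [ 412.3 -173.4   33.4] toolx -16.4 q [ 0.44  0.48 -0.14  2.17  0.13  0.5  -1.65] F [-0.6 -0.4  0.2] w 0.999 g 0.0
1 3856 h [15.  43.1 47.2 70.7] b [42.7 45.  61.9] a [-6.   8.7 13.6]
-1 3881 h [14.6 42.8 47.  70.7] b [-61.6 -44.4 -42.1] a [-6.2  8.7 13.6]
```

>>> {"method": "apply_moves", "body": {"motion": [[1, [0, 0, -15], 0], [1, [0, 0, -15], 0], [1, [0, 0, -10], 0], [1, [0, 0, -8], 0], [1, [0, 0, 0], 0]]}}

```text
t: 9.82
position: [0.4118, -0.1731, -0.0156]
tcp_rot: [-0.0, 0.99, -0.143, -0.001]
wrist_force: [-0.2, 0.4, 0.1]
gripper_width: 0.998
grip_force: 0.0
```

```bash
python3 st.py; sed -i 's/>48/>15/' tip.py; python3 tip.py
```

```text
9.82 [ 411.8 -173.1  -15.6] toolx -16.4 q [ 0.42  0.57 -0.11  2.21  0.16  0.37 -1.68] F [-0.2  0.4  0.1] w 0.998 g 0.0
1 10682 h [38.4 39.7 40.5 46.1] b [ 5.7 29.9 55.6] a [-18.    6.9  18.8]
-1 10573 h [38.4 39.8 40.6 46.2] b [-55.  -29.7  -5.8] a [-18.    6.8  18.8]
```

>>> {"method": "apply_moves", "body": {"motion": [[1, [0, 0, -9], 0], [1, [0, 0, 0], 0], [-1, [0, 0, 0], 0], [-1, [0, 0, 0], 0], [-1, [0, 0, 0], 0], [-1, [0, 0, 0], 0], [-1, [0, 0, 0], 0]]}}

```text
t: 10.45
position: [0.4126, -0.1736, -0.0228]
tcp_rot: [0.0, 0.99, -0.143, 0.0]
wrist_force: [-1.2, 0.4, 6.3]
gripper_width: 0.766
grip_force: 56.6
```

```bash
python3 st.py
```

```text
10.45 [ 412.6 -173.6  -22.8] toolx -16.4 q [ 0.41  0.59 -0.1   2.22  0.16  0.34 -1.68] F [-1.2  0.4  6.3] w 0.766 g 56.6
```

>>> {"method": "apply_moves", "body": {"motion": [[-1, [0, 0, 20], 0], [-1, [0, -10, 25], 0], [-1, [5, -25, 15], 5], [-1, [25, -25, 0], 5.7], [-1, [35, -4, 0], 5], [-1, [35, 0, 0], 5], [-1, [35, 0, 0], 0], [-1, [15, 0, 0], 0]]}}

```text
t: 11.12
position: [0.5674, -0.2369, 0.0367]
tcp_rot: [-0.0, 0.999, 0.038, 0.002]
wrist_force: [0.6, 0.1, -2.1]
gripper_width: 0.764
grip_force: 57.6
```

>>> {"method": "apply_moves", "body": {"motion": [[-1, [0, 0, 0], 0], [-1, [0, 0, 0], 0], [-1, [0, 0, 0], 0], [-1, [0, 0, 0], 0]]}}

```text
t: 11.45
position: [0.5609, -0.2378, 0.0365]
tcp_rot: [-0.0, 0.999, 0.037, -0.001]
wrist_force: [-0.4, -0.4, -3.0]
gripper_width: 0.765
grip_force: 57.6
```

```bash
python3 st.py
```

```text
11.45 [ 560.9 -237.8   36.5] toolx 4.3 q [ 0.52  0.66 -0.26  1.74  0.23  0.77 -1.35] F [-0.4 -0.4 -3. ] w 0.765 g 57.6
```

Lower 59 (to about −22.5), then look before letting go.

>>> {"method": "apply_moves", "body": {"motion": [[-1, [2, 0, -20], 0], [-1, [0, 0, -20], 0], [-1, [0, 0, -10], 0], [-1, [0, 0, -6], 0], [-1, [0, 0, -3], 0], [-1, [0, 0, 0], 0]]}}

```text
t: 11.95
position: [0.5641, -0.2376, -0.022]
tcp_rot: [-0.0, 0.999, 0.037, -0.0]
wrist_force: [-0.9, 0.4, -2.2]
gripper_width: 0.765
grip_force: 57.8
```

```bash
python3 st.py
```

```text
11.95 [ 564.1 -237.6  -22. ] toolx 4.3 q [ 0.5   0.74 -0.23  1.78  0.26  0.66 -1.38] F [-0.9  0.4 -2.2] w 0.765 g 57.8
```

>>> {"method": "apply_moves", "body": {"motion": [[-1, [-0.5, 0, -1], 0], [-1, [0, 0, 0], 0], [0.85, [0, 0, 0], 0], [0.85, [0, 0, 0], 0], [0.85, [0, 0, 0], 0], [0.85, [0, 0, 30], 0], [0.85, [0, 0, 40], 0], [0.85, [0, 0, 40], 0]]}}

```text
t: 12.62
position: [0.5634, -0.2371, 0.0874]
tcp_rot: [-0.001, 0.999, 0.038, -0.001]
wrist_force: [1.0, -0.9, -0.4]
gripper_width: 0.922
grip_force: 0.0
```

>>> {"method": "apply_moves", "body": {"motion": [[1, [-20, 35, 20], -5], [1, [-20, 40, 20], -5], [1, [-20, 40, 20], -5], [1, [-20, 40, 0], -5], [1, [-20, 40, 0], -5], [1, [-20, 40, 0], -5], [1, [-20, 40, 0], -5], [1, [-20, 40, 0], -4]]}}

```text
t: 13.28
position: [0.4174, 0.0508, 0.1399]
tcp_rot: [-0.0, 0.954, -0.301, 0.001]
wrist_force: [1.1, 1.6, 0.9]
gripper_width: 1.001
grip_force: 0.0
```

```bash
python3 st.py; python3 - <<'E'
from m import *
s=snap('top','t2');W=cloud(s)*1000;C=s['color'].astype(int)
b=lambda x0,x1,y0,y1:[int(a*.64) for a in (y0,y1,x0,x1)]
W/=1000
for n,bx,l,h in [('stand',b(485,560,260,345),.012,.06),('setstand',b(315,372,270,350),.012,.07),('spk',b(240,320,355,435),.11,.14),('box',b(380,500,225,272),.035,.06)]:
    print(n,*rect(W,bx,l,h)[:5])
q=rect(W,b(485,560,260,345),.045,.06); print('stop',*q[:5])
E
```

```text
13.28 [417.4  50.8 139.9] toolx -35.0 q [-0.04  0.27 -0.18  2.1   0.07  0.77 -2.44] F [1.1 1.6 0.9] w 1.001 g 0.0
stand [ 565.  -237.5] [100.2  66.7] 4.7 783 0.0286
setstand [537.5  90.6] [96.  64.7] 4.5 161 0.0381
spk [394.9 201.8] [54. 84.] 55.1 593 0.1227
box [655.5 -66.1] [34.1 85. ] 4.2 348 0.0508
stop [ 612.8 -233.9] [ 3.6 44.1] 5.5 22 0.0489
```

View pics/t2.png

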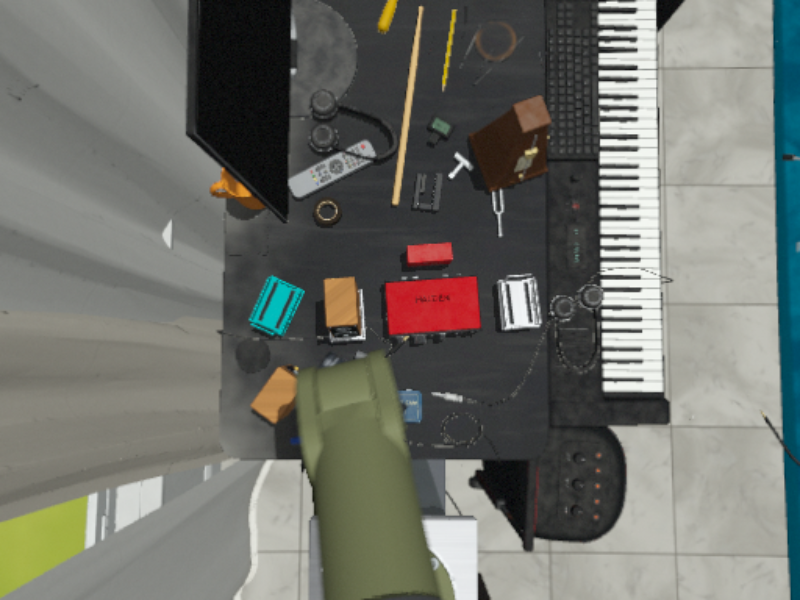

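>>> {"method": "apply_moves", "body": {"motion": [[1, [0, 0, 10], 7.1], [1, [0, 0, 0], 7.1], [1, [0, 0, 0], 7.1], [1, [0, 0, 0], 7.1], [1, [0, 0, 0], 7.1], [1, [0, 0, 0], 7.1], [1, [0, 0, 0], 7.1], [1, [0, 0, 0], 7.1]]}}

```text
t: 14.0
position: [0.4187, 0.0491, 0.1497]
tcp_rot: [0.0, 0.981, 0.195, 0.0]
wrist_force: [0.7, -0.2, -0.5]
gripper_width: 0.999
grip_force: 0.0
```

>>> {"method": "apply_moves", "body": {"motion": [[1, [0, 0, 0], 7.1], [1, [0, 0, 0], 7.1], [1, [0, 0, 0], 7.1], [1, [0, 0, 0], 7.1], [1, [0, 0, 0], 7.1], [1, [0, 0, 0], 7.1], [1, [0, 0, 0], 7.1], [1, [0, 0, 0], 7.1]]}}

```text
t: 14.67
position: [0.4187, 0.049, 0.1497]
tcp_rot: [0.0, 0.77, 0.638, 0.0]
wrist_force: [-0.6, -0.2, -0.5]
gripper_width: 1.001
grip_force: 0.0
```

>>> {"method": "apply_moves", "body": {"motion": [[1, [-3, 18, 0], 7.1], [1, [-3, 18, 0], 7.1], [1, [-3, 18, 0], 7.1], [1, [-3, 18, 0], 7.1], [1, [-3, 18, 0], 7.1], [1, [-3, 20, 0], 7.1], [1, [-2, 20, 0], 7.1], [1, [-2, 20, 0], 7.1]]}}

```text
t: 15.33
position: [0.3966, 0.2, 0.1497]
tcp_rot: [0.001, 0.374, 0.927, 0.0]
wrist_force: [0.5, -0.7, -1.6]
gripper_width: 1.005
grip_force: 0.0
```

>>> {"method": "apply_moves", "body": {"motion": [[1, [0, 0, 0], 4.5], [1, [0, 0, 0], 4], [1, [0, 0, 0], 0], [1, [0, 0, 0], 0]]}}

```text
t: 15.67
position: [0.3966, 0.1991, 0.1494]
tcp_rot: [0.0, 0.308, 0.951, 0.0]
wrist_force: [0.5, -0.8, 0.8]
gripper_width: 0.997
grip_force: 0.0
```

```bash
python3 st.py
```

```text
15.67 [396.6 199.1 149.4] toolx 144.1 q [ 0.17  0.4  -0.96  2.03  0.42  0.91 -0.07] F [ 0.5 -0.8  0.8] w 0.997 g 0.0
```

>>> {"method": "apply_moves", "body": {"motion": [[1, [-2, 3, -20], 1], [1, [0, 0, -25], 0], [1, [0, 0, -25], 0], [1, [0, 0, -22], 0], [1, [0, 0, -14], 0], [1, [0, 0, 0], 0], [-1, [0, 0, 0], 0], [-1, [0, 0, 0], 0]], "newtons": 40}}

```text
t: 16.33
position: [0.3949, 0.2025, 0.0442]
tcp_rot: [0.0, 0.3, 0.954, 0.0]
wrist_force: [-0.6, 0.5, -0.1]
gripper_width: 0.75
grip_force: 0.0
```

>>> {"method": "apply_moves", "body": {"motion": [[-1, [0, 0, 0], 0], [-1, [0, 0, 0], 0], [-1, [0, 0, 0], 0], [-1, [0, 0, 0], 0]]}}

```text
t: 16.67
position: [0.3951, 0.2025, 0.0445]
tcp_rot: [0.001, 0.3, 0.954, 0.001]
wrist_force: [-1.2, -0.9, 7.3]
gripper_width: 0.632
grip_force: 39.9
```

```bash
python3 st.py; python3 - <<'E'
from m import *
s=snap('wrist','w4')
E
```

```text
16.67 [395.1 202.5  44.5] toolx 145.1 q [ 0.01  0.55 -0.8   2.16  0.65  0.68 -0.27] F [-1.2 -0.9  7.3] w 0.632 g 39.9
```

View pics/w4.png

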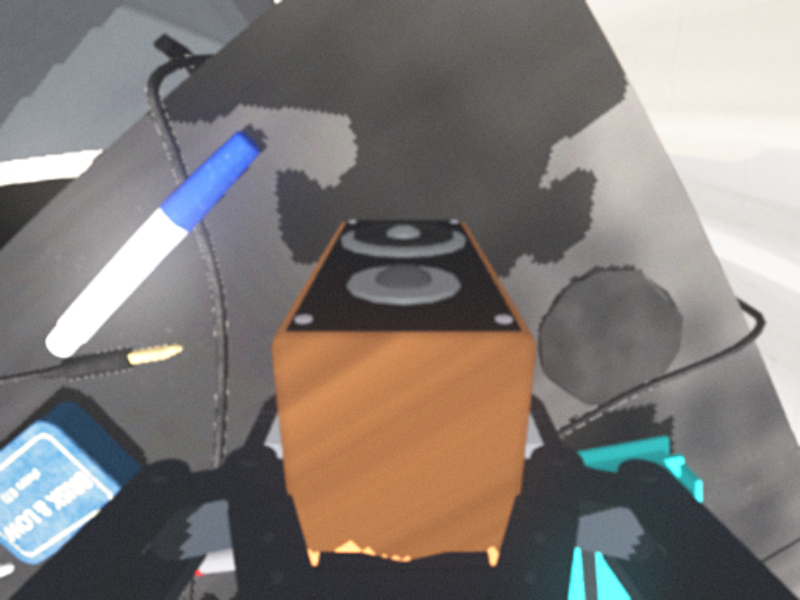

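>>> {"method": "apply_moves", "body": {"motion": [[-1, [0, 0, 20], 0], [-1, [0, 0, 35], 0], [-1, [0, -10, 25], 0], [-1, [0, -25, 10], 3], [-1, [0, -35, 0], 4], [-1, [0, -35, 0], 4], [-1, [0, -35, 0], 4], [-1, [0, -35, 0], 4]]}}

```text
t: 17.38
position: [0.3938, 0.0254, 0.1337]
tcp_rot: [0.0, 0.136, 0.991, -0.001]
wrist_force: [1.8, -1.1, -3.2]
gripper_width: 0.626
grip_force: 41.9
```

>>> {"method": "apply_moves", "body": {"motion": [[-1, [0, -35, 0], 4], [-1, [0, -35, 0], 4], [-1, [0, -35, 0], 4], [-1, [0, -35, 0], 4], [-1, [5, -35, 0], 4], [-1, [15, -35, 0], 0.2], [-1, [25, -30, 0], 0], [-1, [30, -20, 0], 0]]}}

```text
t: 18.05
position: [0.4673, -0.2381, 0.1327]
tcp_rot: [-0.002, -0.035, 0.999, -0.001]
wrist_force: [0.3, -0.7, -3.4]
gripper_width: 0.631
grip_force: 41.7
```

>>> {"method": "apply_moves", "body": {"motion": [[-1, [30, -5, 0], 0], [-1, [25, 0, 0], 0], [-1, [15, 0, 0], 0], [-1, [0, 0, 0], 0], [-1, [0, 0, 0], 0], [-1, [0, 0, 0], 0]]}}

```text
t: 18.55
position: [0.5382, -0.2379, 0.1331]
tcp_rot: [-0.001, -0.038, 0.999, -0.0]
wrist_force: [-0.5, 0.5, -3.9]
gripper_width: 0.627
grip_force: 41.8
```

```bash
python3 st.py
```

```text
18.55 [ 538.2 -237.9  133.1] toolx 184.4 q [ 1.    0.72 -1.1   1.69  0.69  1.17  1.36] F [-0.5  0.5 -3.9] w 0.627 g 41.8
```

>>> {"method": "apply_moves", "body": {"motion": [[-1, [14, 0.5, -10], 0], [-1, [13, 0, -15], 0], [-1, [0, 0, -10], 0], [-1, [0, 0, -3], 0], [-1, [0, 0, 0], 0], [-1, [0, 0, 0], 0]]}}

```text
t: 19.05
position: [0.5654, -0.2375, 0.0956]
tcp_rot: [-0.0, -0.038, 0.999, -0.0]
wrist_force: [0.3, 0.1, -4.1]
gripper_width: 0.631
grip_force: 41.7
```

```bash
python3 st.py; python3 - <<'E'
from m import *
s=snapshot('wrist');W=cloud(s)*1000;C=s['color'].astype(int)
t=np.radians(4.3);ex=np.array([np.cos(t),np.sin(t)]);ey=np.array([-np.sin(t),np.cos(t)])
d=W[...,:2]-[564,-237.4];a=d@ex;b=d@ey;z=W[...,2]
lip=(a>-60)&(a<-43.5)&(abs(b)<45)&(z>15)&(z<48)
print('stand front',lip.sum(),np.percentile(a[lip],[1,50,99]).round(1),'b',np.percentile(b[lip],[.5,2,98,99.5]).round(1),'z',np.percentile(z[lip],[5,50,95]).round(1))
wood=(C[...,0]>C[...,2]+40)&(C[...,0]>90)&(C[...,1]>50)&(z>100)&(abs(a)<70)&(abs(b)<45)
print('wood',wood.sum(),'a',np.percentile(a[wood],[.5,2,98]).round(1),'b',np.percentile(b[wood],[.5,2,98,99.5]).round(1),'z',np.percentile(z[wood],[5,50,95]).round(1))
bf=(abs(b)<25)&(a>-50)&(a<-35)&(z>60)&(z<165); 
for lo in range(60,170,15):
  k=bf&(z>lo)&(z<lo+15); print(lo,k.sum(),np.median(a[k]).round(1) if k.any() else '')
E
```

```text
19.05 [ 565.4 -237.5   95.6] toolx 184.4 q [ 0.94  0.78 -1.05  1.67  0.74  1.14  1.33] F [ 0.3  0.1 -4.1] w 0.631 g 41.7
stand front 733 [-48.7 -46.7 -43.7] b [-33.4 -32.3  30.4  31.5] z [33.3 36.9 43.4]
wood 3100 a [-40.9 -40.7 -17.6] b [-26.9 -26.4  -5.6  -3.8] z [174.4 175.7 176.7]
60 193 -41.7
75 277 -43.9
90 631 -43.9
105 1118 -42.0
120 755 -41.5
135 1315 -42.6
150 2152 -41.9
165 0
```

>>> {"method": "apply_moves", "body": {"motion": [[-1, [0.5, -0.7, -8], 0], [-1, [0, 0, -5], 0], [-1, [0, 0, -2], 0], [-1, [0, 0, -1], 0], [-1, [0, 0, 0], 0]], "newtons": 20}}

```text
t: 19.52
position: [0.5667, -0.2379, 0.079]
tcp_rot: [-0.0, -0.038, 0.999, 0.0]
wrist_force: [-1.0, 0.2, -3.5]
gripper_width: 0.63
grip_force: 41.9
```

>>> {"method": "apply_moves", "body": {"motion": [[-1, [0, 0, -1], 0], [-1, [0, 0, -1], 0], [-1, [0, 0, 0], 0]]}}

```text
t: 19.77
position: [0.5672, -0.2379, 0.0776]
tcp_rot: [0.0, -0.038, 0.999, -0.0]
wrist_force: [0.2, 0.4, -3.6]
gripper_width: 0.627
grip_force: 42.1
```

```bash
python3 st.py
```

```text
19.77 [ 567.2 -237.9   77.6] toolx 184.4 q [ 0.93  0.8  -1.04  1.69  0.76  1.11  1.31] F [ 0.2  0.4 -3.6] w 0.627 g 42.1
```

>>> {"method": "apply_moves", "body": {"motion": [[-1, [0, 0, -1], 0], [-1, [0.5, 0, -1], 0], [-1, [0, 0, 0], 0]]}}

```text
t: 20.02
position: [0.5685, -0.2377, 0.0768]
tcp_rot: [0.001, -0.038, 0.999, -0.0]
wrist_force: [-0.5, -0.5, 5.8]
gripper_width: 0.626
grip_force: 43.0
```

>>> {"method": "apply_moves", "body": {"motion": [[-1, [1, 0, -1], 0], [-1, [1, 0, -1], 0], [-1, [0, 0, 0], 0]]}}

```text
t: 20.27
position: [0.5714, -0.2376, 0.0754]
tcp_rot: [0.002, -0.038, 0.999, -0.0]
wrist_force: [0.9, 0.3, 8.0]
gripper_width: 0.625
grip_force: 42.5
```

```bash
python3 st.py; cat > tilt.py <<'E'
from m import *
s=snapshot('wrist');W=cloud(s)*1000
t=np.radians(4.3);ex=np.array([np.cos(t),np.sin(t)]);ey=np.array([-np.sin(t),np.cos(t)])
d=W[...,:2]-[564,-237.4];a=d@ex;b=d@ey;z=W[...,2]
k=(abs(b)<24)&(a>-46)&(a<-15)&(z>55)&(z<150)
p=np.polyfit(z[k],a[k],1)
for _ in range(4): r=abs(np.polyval(p,z)-a)<2; p=np.polyfit(z[k&r],a[k&r],1)
print('baffle tilt',np.degrees(np.arctan(p[0])).round(2),'a at z35',np.polyval(p,35).round(1))
k=(abs(b)<26)&(abs(a)<45)&(z>155)&(z<185); k&=(z>np.percentile(z[k],50)-8); q=np.polyfit(a[k],z[k],1); print('top slope',np.degrees(np.arctan(q[0])).round(2),'z@0',q[1].round(1),np.percentile(a[k],1).round(1))
E
python3 tilt.py
```

```text
20.27 [ 571.4 -237.6   75.4] toolx 184.4 q [ 0.92  0.81 -1.03  1.68  0.77  1.11  1.31] F [0.9 0.3 8. ] w 0.625 g 42.5
baffle tilt 3.31 a at z35 -42.0
top slope 4.88 z@0 162.0 -34.4
```

>>> {"method": "apply_moves", "body": {"motion": [[-1, [1.5, 0.1, -0.8], 0], [-1, [1.5, 0.1, -0.8], 0], [-1, [1.5, 0.1, -0.8], 0], [-1, [0, 0, 0], 0]]}}

```text
t: 20.65
position: [0.5759, -0.2373, 0.0731]
tcp_rot: [0.002, -0.038, 0.999, -0.0]
wrist_force: [1.0, 0.2, 9.2]
gripper_width: 0.628
grip_force: 41.0
```

```bash
python3 st.py; python3 tilt.py
```

```text
20.65 [ 575.9 -237.3   73.1] toolx 184.4 q [ 0.91  0.82 -1.03  1.67  0.77  1.11  1.31] F [1.  0.2 9.2] w 0.628 g 41.0
baffle tilt 5.98 a at z35 -41.9
top slope 39.4 z@0 173.9 -28.6
```

Two more degrees.

>>> {"method": "apply_moves", "body": {"motion": [[-1, [1.3, 0.1, -0.8], 0], [-1, [1.2, 0.1, -0.8], 0], [-1, [1, 0.1, -0.6], 0], [-1, [0, 0, 0], 0]]}}

```text
t: 21.03
position: [0.5797, -0.237, 0.0711]
tcp_rot: [0.002, -0.038, 0.999, -0.0]
wrist_force: [1.8, 0.1, 8.7]
gripper_width: 0.627
grip_force: 39.4
```

```bash
python3 st.py; python3 tilt.py
```

```text
21.03 [ 579.7 -237.    71.1] toolx 184.4 q [ 0.91  0.82 -1.03  1.66  0.77  1.11  1.3 ] F [1.8 0.1 8.7] w 0.627 g 39.4
baffle tilt 8.28 a at z35 -41.9
top slope -0.96 z@0 177.8 -1.7
```

>>> {"method": "apply_moves", "body": {"motion": [[0.35, [0, 0, 0], 0], [0.4, [0, 0, 0], 0], [0.5, [0, 0, 0], 0], [0.7, [0, 0, 0], 0], [0.7, [0, 0, 0], 0], [0.7, [0, 0, 0], 0], [0.7, [0, 0, 10], 0]]}}

```text
t: 21.67
position: [0.5761, -0.2374, 0.0772]
tcp_rot: [-0.001, -0.038, 0.999, 0.0]
wrist_force: [-0.5, 0.4, -0.1]
gripper_width: 0.851
grip_force: 0.0
```

```bash
python3 st.py; python3 tilt.py
```

```text
21.67 [ 576.1 -237.4   77.2] toolx 184.4 q [ 0.91  0.81 -1.03  1.66  0.76  1.13  1.31] F [-0.5  0.4 -0.1] w 0.851 g 0.0
baffle tilt 8.77 a at z35 -41.7
top slope 50.46 z@0 177.3 -22.5
```

Released. Retract up, clear, and look.

>>> {"method": "apply_moves", "body": {"motion": [[0.7, [0, 0, 20], 0], [0.7, [0, 0, 30], 0], [0.7, [0, 0, 40], 0], [0.7, [0, 0, 40], 0], [0.7, [-30, 0, 20], 0], [0.7, [-40, 0, 0], 0], [0.7, [-40, 0, 0], 0], [0.7, [-30, 0, 0], 0]]}}

```text
t: 22.38
position: [0.435, -0.2368, 0.2292]
tcp_rot: [-0.001, -0.039, 0.999, -0.001]
wrist_force: [-0.9, 0.0, -0.7]
gripper_width: 0.852
grip_force: 0.0
```

```bash
python3 st.py; python3 tilt.py; python3 - <<'E'
from m import *
a=snapshot('wrist')['color'];b=snapshot('scene')['color']
im=np.hstack([cv2.resize(a,(400,300)),cv2.resize(b[120:300,180:420],(400,300))]);cv2.imwrite('pics/f.png',im[:,:,::-1])
E
```

```text
22.38 [ 435.  -236.8  229.2] toolx 184.4 q [ 1.26  0.5  -1.26  1.78  0.51  1.24  1.52] F [-0.9  0.  -0.7] w 0.852 g 0.0
baffle tilt 9.67 a at z35 -43.0
top slope -2.88 z@0 155.0 -23.1
```

View pics/f.png

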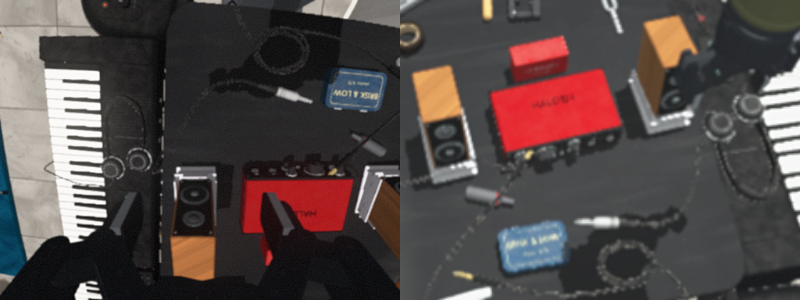

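```bash
python3 - <<'E'
from m import *
s=snapshot('top');W=cloud(s)
b=lambda x0,x1,y0,y1:[int(a*.64) for a in (y0,y1,x0,x1)]
o=np.array([550.6,-73.2]);t=np.radians(4.35);R=np.array([[np.cos(t),np.sin(t)],[-np.sin(t),np.cos(t)]])
for n,bx,l,h in [('setsp',b(315,372,270,330),.135,.18),('spk',b(485,575,255,335),.135,.18),('stand',b(485,560,260,350),.012,.07),('setstand',b(315,372,270,350),.012,.07),('box',b(380,500,225,272),.04,.06),('iface',b(375,490,265,345),.04,.06)]:
    r=rect(W,bx,l,h); P=r[5]*1000; q=np.linalg.lstsq(np.c_[P@np.r_[R[0],0],P@np.r_[R[1],0],np.ones(len(P))],P[:,2],rcond=None)[0]
    print(n,(R@(np.array(r[0])-o)).round(1),*r[1:5],'slope x,y deg',np.degrees(np.arctan(q[:2])).round(1))
E
```

```text
setsp [ 14.1 164.9] [87.2 53.9] 4.4 650 0.149 slope x,y deg [-6.2  0.6]
spk [  17.1 -165.9] [87.1 55. ] 4.0 670 0.1484 slope x,y deg [-5.5 -2.3]
stand [-1.000e-01 -1.645e+02] [96.5 65.1] 5.5 254 0.0387 slope x,y deg [-0.2  2. ]
setstand [ -0.5 164.3] [96.2 64.7] 4.4 163 0.0376 slope x,y deg [-4.1 -1.3]
box [105.2  -0.9] [34.8 84.9] 4.4 341 0.0507 slope x,y deg [ 2.5 -0.5]
iface [1.5 0.1] [117.4 174.9] 4.4 2139 0.0454 slope x,y deg [-0.1  0. ]
```

```bash
python3 - <<'E'
from m import *
s=snapshot('top');W=cloud(s)*1000
t=np.radians(4.35);R=np.array([[np.cos(t),np.sin(t)],[-np.sin(t),np.cos(t)]])
for n,c in [('set',(551.5,92.5)),('new',(580.2,-237.3))]:
    d=(W[...,:2]-np.array(c))@R.T; k=(abs(d[...,0])<36)&(abs(d[...,1])<22)&(W[...,2]>135)
    A=np.c_[d[k],np.ones(k.sum())];q=np.linalg.lstsq(A,W[k][:,2],rcond=None)[0]
    r=W[k][:,2]-A@q; g=abs(r)<3*np.median(abs(r)); q=np.linalg.lstsq(A[g],W[k][g,2],rcond=None)[0]
    print(n,k.sum(),np.degrees(np.arctan(q[:2])).round(2),q[2].round(1),np.std(r).round(2))
E
```

```text
set 446 [-8.03 -0.03] 149.8 1.69
new 438 [-8.01 -0.04] 149.3 1.66
```

Tilt and height match the finished one (−8.0°, 149 mm). Handing in.

```bash
python3 -c "
from bench import hand_in
print(hand_in())"; python3 st.py
```

```text
the job is handed in; nothing more can be done
None
the job is handed in; nothing more can be done
```

The job is handed in at about 22 s on the robot clock: the string box is centred behind the interface, the stand stands opposite the finished one, and the loudspeaker sits in its cradle at the same tilt and height as the other; the judge's result was not shown.

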